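Tamp the heaped potatoes level in the buffet pan

TASK

Take the tamper and press the heaped potatoes down in the pan on the scale until all six lie level on its floor, bed them with one steady push of about 15 N held for a second, then stand the tamper upright back in its tray. Touch the potatoes only with the tamper and press straight and gently: the scale and the potatoes must never take more than 25 N. Leave the bowl, the jar and the spoon where they are.

Things in the scene. Friction and masses are not known exactly. Their poses are not given: they have to be found in the camera images.
- potato1: smooth oiled small potato, rigid, a rounded barrel 30 to 34 mm thick (they differ) and about 66 mm long, about 40 g; origin at its centre, its length along its own x. At the start it lies on the floor of the pan.
- potato2: smooth oiled small potato, rigid, a rounded barrel 30 to 34 mm thick (they differ) and about 66 mm long, about 40 g; origin at its centre, its length along its own x. At the start it lies on the floor of the pan.
- potato3: smooth oiled small potato, rigid, a rounded barrel 30 to 34 mm thick (they differ) and about 66 mm long, about 40 g; origin at its centre, its length along its own x. At the start it lies on the floor of the pan.
- potato4: smooth oiled small potato, rigid, a rounded barrel 30 to 34 mm thick (they differ) and about 66 mm long, about 40 g; origin at its centre, its length along its own x. At the start it lies on the floor of the pan.
- potato5: smooth oiled small potato, rigid, a rounded barrel 30 to 34 mm thick (they differ) and about 66 mm long, about 40 g; origin at its centre, its length along its own x. At the start it is perched on top of two others, straddling the gap between them.
- potato6: smooth oiled small potato, rigid, a rounded barrel 30 to 34 mm thick (they differ) and about 66 mm long, about 40 g; origin at its centre, its length along its own x. At the start it is perched on top of two others, straddling the gap between them.
- pan_floor (a point): centre of the inner floor of the steel pan: 80 (its x) by 205 mm (its y) inside, 40 deep, walls 4 mm with a 10 mm outward lip; z up. Six potatoes lie across it in a row along its y: four on the floor, from the -y end wall to the divider, two perched on top, the heap's top about 50 mm above the floor. Level means all six on the floor, tops 30 to 34 mm above it. The pan sinks a little when pressed.
- pan (a joint): how far the scale's platform, and the pan with it, has sunk, in m: 0 unloaded (as at the start), then 1 mm for every 16 N of push after the first 0.8 N (0.9 mm at 15 N, 1.5 mm at 25 N, its limit; stop at 4 mm).
- divider (a joint): how far the pan's divider has slid, in m, towards the pan's +y end (0 at start, 29 mm at most): a 3 mm aluminium plate across the pan, 37 mm high, with a small flange. It is stiff (about 2 N) and stays where pushed: a perched potato pressed straight down wedges its neighbours apart, shoving the divider along, and so goes down. Pressing one may lift the other.
- divider_top (a point): middle of the divider's top edge.
- scale: low grey spring scale, 110 mm (x) by 210 mm (y), standing fast on the table; origin under its centre. The pan stands centred on it with the same axes, the pan's inner floor 62 mm above the table when unloaded.
- tamper: hand tamper standing upright: flat steel plate 58 mm (x) by 66 mm (y) by 8 mm, a round 16 mm stem up to 60 mm, then an upright wooden grip 24 mm (x) by 34 mm (y) from 60 to 132 mm height; 0.3 kg; origin at the centre of the plate's underside, z up along the grip.
- tray_mid (a point): centre of the inner floor of the tamper's shallow steel tray, 148 mm square outside, walls 4 mm thick and 12 mm high, floor 4 mm thick, fast on the table; the tamper stands in it at the start.
- bowl: steel bowl, 130 mm wide and 55 mm high, a bystander; origin under its centre.
- jar: amber glass jar, 64 mm wide and 100 mm high, a bystander; origin under its centre.
- spoon: black serving spoon 240 mm long lying on the table, a bystander; origin near its middle.
Things that resemble listed ones, but are neither listed nor needed, are in the scene too. Of the things shaped like the part that bears tray_mid, the bare steel one is meant. Leave any green look-alike of the potato3 alone.

How it is judged:
On the way:
1. all six potatoes level and, so lying, pressed with the tamper so that the scale bears about 15 N (11 to 19.5 N) without a break (z of potato1 in the frame of pan_floor between 0.01 and 0.021 m and z of potato2 in the frame of pan_floor between 0.01 and 0.021 m and z of potato3 in the frame of pan_floor between 0.01 and 0.021 m and z of potato4 in the frame of pan_floor between 0.01 and 0.021 m and z of potato5 in the frame of pan_floor between 0.01 and 0.021 m and z of potato6 in the frame of pan_floor between 0.01 and 0.021 m and value of joint pan between 0.00064 and 0.00117 m and (contact force between tamper and potato1 above 2 N or contact force between tamper and potato2 above 2 N or contact force between tamper and potato3 above 2 N or contact force between tamper and potato4 above 2 N or contact force between tamper and potato5 above 2 N or contact force between tamper and potato6 above 2 N)), for 0.4 s.
At the end, for the whole second after the job is handed in: All six potatoes lie on the floor of the pan (each centre 10 to 21 mm above it), and the tamper stands upright (within 0.1 rad), flat on the floor of its tray, within 45 mm of its middle; all at rest (z of potato1 in the frame of pan_floor between 0.01 and 0.021 m and z of potato2 in the frame of pan_floor between 0.01 and 0.021 m and z of potato3 in the frame of pan_floor between 0.01 and 0.021 m and z of potato4 in the frame of pan_floor between 0.01 and 0.021 m and z of potato5 in the frame of pan_floor between 0.01 and 0.021 m and z of potato6 in the frame of pan_floor between 0.01 and 0.021 m and z of tamper in the frame of tray_mid between -0.004 and 0.006 m and horizontal distance between tamper and tray_mid below 0.045 m and angle between tamper's own z axis and vertical below 0.1 rad and linear speed of each of potato1, potato2, potato3, potato4, potato5, potato6, tamper below 0.02 m/s); the robot touches nothing.
It fails at once if a potato is touched by the fingers or the arm (contact force between any of the fingers, the arm and potato1 above 0.5 N or contact force between any of the fingers, the arm and potato2 above 0.5 N or contact force between any of the fingers, the arm and potato3 above 0.5 N or contact force between any of the fingers, the arm and potato4 above 0.5 N or contact force between any of the fingers, the arm and potato5 above 0.5 N or contact force between any of the fingers, the arm and potato6 above 0.5 N).
It fails at once if the tamper presses a potato with more than 25 N (contact force between tamper and potato1 above 25 N or contact force between tamper and potato2 above 25 N or contact force between tamper and potato3 above 25 N or contact force between tamper and potato4 above 25 N or contact force between tamper and potato5 above 25 N or contact force between tamper and potato6 above 25 N).
It fails at once if the scale is pressed beyond its limit (sunk more than 1.55 mm, 25 N) (value of joint pan above 0.00155 m).
It fails at once if the bowl, the jar or the spoon is moved more than 20 mm (distance of any of bowl, jar, spoon from where it was at the start of the episode above 0.02 m).
It also fails if it takes over 72 s, if anything falls off the work surface, if the arm or the gripper's body presses on something with over 40 N, if the wrist force passes 120 N, or if a joint passes its speed limit or range.

ROBOT

A 6-joint arm with a two-finger parallel gripper is mounted at the origin on the work surface. World frame = base frame: x ahead of the robot, y to its left, z up, the work surface at z = 0. Lengths are in m, angles in rad, forces in N, time in s.
With the tool pointing down it reaches from about 0.25 to 0.725 m from the base axis. Payload 4 kg.
Tool frame: the origin (TCP) lies on the front face of the gripper's body, between the roots of the fingers; the fingertips stand 73 mm ahead of it and the grasp point (between the pads) lies 54 mm ahead of it; z points along the fingers, y is the line along which they close (so a half turn about z gives the same grasp; the last joint's range is limited). The gripper opens to 85 mm and grips with 20 to 120 N. Pads are 22 mm wide; open, the fingers measure 114 mm over their backs; the gripper's body (76 mm by 85 mm) begins 54 mm behind the grasp point. The pads swing forward as they close: fully open they stand 13 mm farther back than shut.
Start: joints at [1.285, 0.241, 0.005, 1.335, 0, 1.571], TCP at [0.141, 0.48, 0.304] pointing down, gripper open.
Joint ranges: [-2.72, 2.72], [-1.05, 1.87], [-1.09, 1.28], [-1.99, 2.15], [-1.42, 1.44], [-3.14, 3.14]. Speed limits (rad/s): [2.79, 2.79, 3.14, 3.14, 3.14, 3.14].

INTERFACE

Orientations are given as a unit quaternion [x, y, z, w].
In Python, from workcell import bot gives the robot as it stands. The module is installed in compiled form; this text tells all that it offers.
- The arm moves only by the tool step_arm, never from a script. Its argument "rows" is a list of rows, each a list of 2 entries, a list of its own where there are three numbers: the shift along the tool's x, y, z in mm, then the turn about the tool's z in degrees. A call has 1 to 12 rows; each row is the pose to reach, as a shift and turn from the pose commanded when the call began, along the tool's axes at that moment; what a row does not reach only later rows make up. A row lasts 1/8 s, in which the tool goes at most 62.5 mm and 10.7 degrees, less where a joint would pass 70% of its speed; a pose out of reach is approached as far as the arm can. A call with a gripper value outside its range is refused whole. "claw" is the gripper's target within -1 to 1 (shut at 1, half-way at 0, fully open at -1), set as the call begins (left out, the last holds). The fingers move at their own pace and stop on an object; the grip force is fixed at half the most. Time passes only in rows, so rows that repeat a pose let the fingers close. It gives the time, the measured TCP pose, the force, the opening and the grip force at its end, in the units of the state.
- bot.get_obs(): the state, without advancing time (a new reading comes with each control period).
- bot.camera(name): name is "side" or "top"; returns (picture, depth): 420x560x3 uint8, red, green, blue; 420x560 float32, m along the optical axis (not along the pixel's ray), 0 where there is no reading.
- bot.camera_params(name): a dict with "fx", "fy", "cx", "cy" (pixels), "pose" (4x4, takes a point from camera to world coordinates). Camera axes: x right, y up, looking along -z (the intrinsics and any distortion apply to the point x, -y, -z); pixel columns grow to the right and rows downward; lengths in m; the calibration is good to about 2 mm. A picture is of the moment at which its call begins. camera_params takes no time and is no camera call.
- bot.job_done(): hands the job in; it is judged then, once.
Trained networks look in the newest picture that a camera, given by its name, has taken for a name from the list of things; names that differ only in an ending like _2 or _b are one class to them, and where a whole thing is asked for, a point or a joint stands for the part that bears it (a point fixed in the world has none). Each returns a list of dicts, best first, with "score" (0 to 1); they miss things now and then, are a little off and sometimes report something else, mostly with a low value. They report only what shows in the picture. A call takes as long as a camera call. They do not tell look-alikes from the thing itself.
- bot.trace(target, camera): "pixels" (420x560 bool, what is visible of it) and "uv" ([column, row] in pixels, amid what is visible of it).
The state is a dict: "clock": time; "joint_pos": joint angles; "joint_vel": joint speeds; "tau": joint torques, N m; "eef_pos": TCP position; "tool_rot": TCP orientation; "ft_force": force on the tool from outside, world axes, zero at the start; "ft_torque": the same for the moment, N m; "grip_width": finger opening in m; "grasp_force": force on a finger pad.
Only numpy, scipy, OpenCV 4.12 (cv2) and the standard library are available. Lean on these libraries where they do the work, as an engineer would, in place of code of your own. Each camera call takes 0.05 s, during which the arm holds its last target. There are 200 camera calls.

## Working session

There is one attempt and no reset: what is moved stays moved. The work goes in short steps, Python scripts to look and compute and a tool call to move; the robot and the scene stay as the last step left them, time stands still between calls to the robot, and variables do not carry over. Pictures are saved under pics/ and viewed, at most 10 in all, crops included, and the job is handed in when it is done.

Besides the shell and the picture viewer there is one more tool, called after ">>>" as name([rows], argument=value, ...), one row to a line, values as JSON. step_arm: Moves the arm, as the interface text tells. Its arguments: {"type":"object","properties":{"rows":{"type":"array"},"claw":{"type":"number"}},"required":["rows"]}

```bash
mkdir -p pics
cat > h.py <<'E'
import numpy as np, cv2
from workcell import bot
def world(cam,d):
    p=bot.camera_params(cam); v,u=np.mgrid[0:420,0:560]
    P=np.stack([(u-p['cx'])/p['fx']*d,-(v-p['cy'])/p['fy']*d,-d],-1)
    T=np.array(p['pose']); return P@T[:3,:3].T+T[:3,3]
def shot(cam,f=None):
    im,d=bot.camera(cam)
    if f: cv2.imwrite('pics/'+f,im[:,:,::-1])
    return im,d,world(cam,d)
E
python3 - <<'E'
from h import *
o=bot.get_obs(); print(o['clock'],o['eef_pos'],o['tool_rot'],o['ft_force'])
for c in('top','side'):
    im,d,W=shot(c,c+'1.png'); p=bot.camera_params(c); print(c,p.keys(),np.round(p['pose'],3).tolist())
    for n in('tamper','tray_mid','pan_floor','divider_top','scale','potato1','bowl','jar','spoon'):
        for r in bot.trace(n,c)[:8]:
            if r['score']<.3: continue
            m=r['pixels']&(d>0); w=W[m]
            print(n,round(r['score'],2),np.round(r['uv']),m.sum(),np.round(np.median(w,0),3),np.round(np.percentile(w,2,0),3),np.round(np.percentile(w,98,0),3))
E
```

```text
0.0 [0.1408336  0.47924795 0.30300404] [ 1.42426428e-01  9.89804835e-01 -1.03917596e-03 -1.48375630e-04] [-0.67123863  0.66293992  0.41111166]
top dict_keys(['fx', 'fy', 'cx', 'cy', 'pose']) [[-0.02, 0.998, -0.059, 0.481], [-1.0, -0.02, 0.001, -0.014], [-0.0, 0.059, 0.998, 1.2], [0.0, 0.0, 0.0, 1.0]]
tamper 0.93 [324. 208.] 392 [ 0.546 -0.143  0.013] [ 0.517 -0.181  0.008] [ 0.582 -0.117  0.138]
tray_mid 0.93 [330. 287.] 2528 [ 0.31  -0.163  0.004] [ 0.227 -0.245 -0.001] [ 0.391 -0.08   0.014]
tray_mid 0.66 [135. 185.] 644 [0.611 0.38  0.095] [ 0.584  0.359 -0.002] [0.655 0.436 0.103]
tray_mid 0.61 [354. 125.] 2323 [ 0.796 -0.241  0.004] [ 0.721 -0.317 -0.001] [ 0.873 -0.164  0.013]
tray_mid 0.58 [332. 210.] 1950 [ 0.535 -0.174  0.004] [ 0.466 -0.241 -0.001] [ 0.619 -0.085  0.013]
pan_floor 0.7 [276. 134.] 1503 [0.769 0.001 0.023] [ 0.705 -0.056  0.002] [0.819 0.058 0.056]
pan_floor 0.68 [212. 240.] 1835 [0.494 0.182 0.099] [0.438 0.045 0.058] [0.566 0.271 0.106]
divider_top 0.62 [189. 231.] 185 [0.483 0.228 0.097] [0.447 0.217 0.063] [0.521 0.24  0.103]
scale 0.95 [214. 238.] 2206 [
[... 2515 characters left out ...]
. 248.] 183 [0.518 0.07  0.091] [0.49  0.048 0.075] [0.548 0.083 0.096]
potato1 0.61 [364. 301.] 311 [0.337 0.138 0.027] [0.32  0.109 0.015] [0.353 0.161 0.033]
potato1 0.6 [291. 301.] 301 [0.487 0.209 0.091] [0.46  0.178 0.061] [0.516 0.225 0.1  ]
potato1 0.57 [292. 252.] 288 [0.512 0.104 0.103] [0.485 0.088 0.09 ] [0.54  0.113 0.109]
potato1 0.5 [289. 280.] 152 [0.505 0.153 0.091] [0.475 0.142 0.083] [0.53  0.166 0.097]
bowl 0.74 [201. 222.] 1710 [ 0.771 -0.021  0.028] [ 0.704 -0.062  0.003] [0.818 0.058 0.056]
jar 0.81 [212. 385.] 1404 [0.607 0.4   0.097] [0.584 0.366 0.009] [0.638 0.42  0.102]
spoon 0.82 [320. 126.] 364 [ 0.515 -0.438  0.013] [ 0.438 -0.468 -0.001] [ 0.663 -0.422  0.022]
```

```bash
python3 - <<'E'
import cv2,numpy as np
a=cv2.imread('pics/top1.png')
x=cv2.resize(a[160:340,110:410],None,fx=2.6,fy=2.6,interpolation=cv2.INTER_CUBIC); cv2.imwrite('pics/tc.png',x)
E
python3 - <<'E'
from h import *
# tamper: plate & grip yaw from depth; pan axis from potatoes
im,d,W=shot('top')
m=(abs(W[...,0]-.545)<.05)&(abs(W[...,1]+.145)<.05)&(d>0)
for lo,hi in((.1,.15),(.0095,.03)):
    k=m&(W[...,2]>lo)&(W[...,2]<hi); q=W[k][:,:2]
    print(lo,k.sum(),np.round(np.median(W[k],0),4),cv2.minAreaRect((q*1000).astype(np.float32)))
for c in('top','side'):
    im,d,W=shot(c)
    for r in bot.trace('tray_mid',c)[:5]:
        q=W[r['pixels']&(d>0)];q=q[q[:,2]<.03]
        print(c,np.round(r['uv']),cv2.minAreaRect((q[:,:2]*1000).astype(np.float32)),im[r['pixels']].mean(0).round())
    P=[];
    for r in bot.trace('potato1',c)[:9]:
        q=W[r['pixels']&(d>0)]
        if q[:,2].mean()>.06 and len(q)<500: print(c,q[:,2].max().round(4),cv2.minAreaRect((q[:,:2]*1000).astype(np.float32)),im[r['pixels']].mean(0).round())
    for r in bot.trace('pan_floor',c)[:3]:
        q=W[r['pixels']&(d>0)]; print('pan',cv2.minAreaRect((q[:,:2]*1000).astype(np.float32)))
E
```

```text
0.1 123 [ 0.5474 -0.1476  0.1352] ((548.7288818359375, -149.26707458496094), (23.686098098754883, 34.21404266357422), 38.464866638183594)
0.0095 249 [ 0.5437 -0.1419  0.0121] ((539.4612426757812, -134.09439086914062), (61.26480484008789, 104.96794891357422), 32.41862487792969)
top [351. 125.] ((795.281982421875, -240.47767639160156), (147.84716796875, 148.60855102539062), 15.616728782653809) [170.  72. 202.]
top [330. 212.] ((545.143310546875, -161.8646240234375), (156.63356018066406, 151.8329315185547), 15.588123321533203) [225. 215. 211.]
top 0.1184 ((497.24871826171875, 183.5941162109375), (66.41287994384766, 37.00593566894531), 11.185733795166016) [198. 152.  86.]
top 0.0972 ((520.1123046875, 69.65888977050781), (55.58573913574219, 24.088817596435547), 12.719341278076172) [226. 177.  89.]
top 0.098 ((502.42462158203125, 153.48643493652344), (62.11137390136719, 30.19856834411621), 15.844911575317383) [212. 171.  97.]
top 0.0974 ((507.0295104980469, 125.80720520019531), (60.32685852050781, 27.887216567993164), 13.850104331970215) [206. 150.  76.]
top 0.1118 ((514.40478515625, 96.72
[... 1275 characters left out ...]
, 152.4457550048828), (56.895381927490234, 28.845874786376953), 27.979000091552734) [234. 183.  96.]
side 0.0968 ((489.44781494140625, 207.99508666992188), (34.95862579345703, 57.070308685302734), 78.08590698242188) [229. 170.  88.]
side 0.1106 ((517.1658935546875, 93.57685089111328), (42.01914978027344, 70.25553894042969), 87.99349212646484) [204. 155.  81.]
side 0.116 ((495.9830627441406, 182.3921356201172), (60.46647644042969, 32.6585578918457), 10.675558090209961) [202. 150.  80.]
pan ((505.2254333496094, 113.44989776611328), (121.51508331298828, 316.5068359375), 13.925698280334473)
pan ((512.0044555664062, 100.12743377685547), (57.39934539794922, 25.604217529296875), 10.411541938781738)
```

View pics/tc.png

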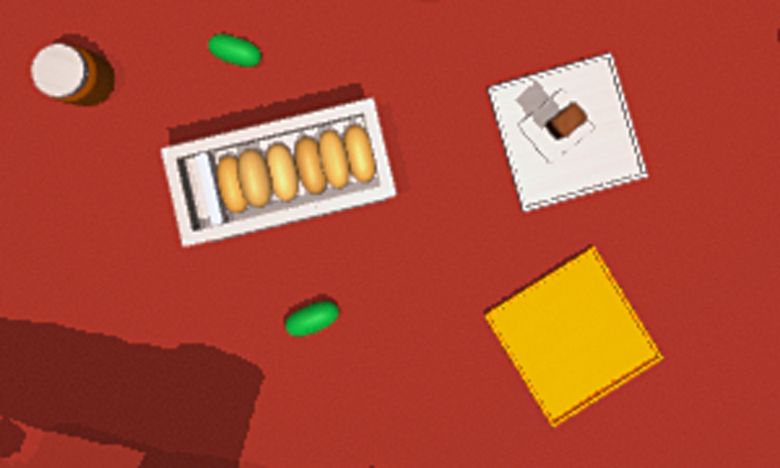

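View pics/side1.png

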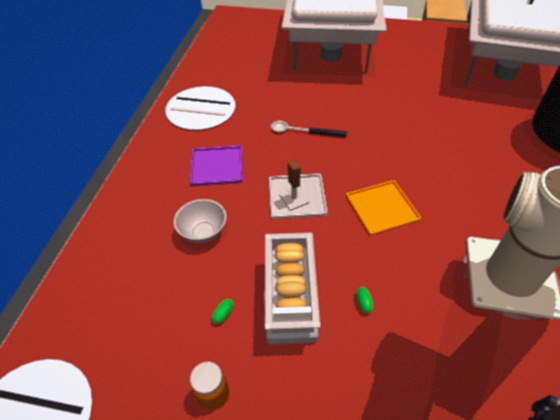

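Candidates for the tray in the top picture: bare steel (332,210), yellow (330,287) and purple (354,125). I take the bare steel one, which holds the only tamper (324,208). The six yellow potatoes in the pan are the targets. The green ones at (201,178) and (231,283) stay alone. The crop confirms this. The pan centre is about (0.506,0.157) with yaw about 12.5°, and the tamper yaw is about 38.5°.

```bash
cat >> h.py <<'E'
from scipy.spatial.transform import Rotation as Ro
def go(x,y,z,ang):
    "shift (tool mm) and turn for a world TCP target, tool-y at world angle ang (deg)"
    o=bot.get_obs(); R=Ro.from_quat(o['tool_rot']).as_matrix()
    a=np.degrees(np.arctan2(R[1,1],R[0,1])); t=-((ang-a+180)%360-180)
    print('pos',np.round(o['eef_pos'],4),'ang',round(a,2),'tilt',np.round(R[:2,2],4),'shift',np.round(R.T@(np.array([x,y,z])-o['eef_pos'])*1e3,1),'turn',round(t,1),'t',o['clock'])
E
python3 - <<'E'
from h import *
for c in('top','side'):
    im,d,W=shot(c)
    m=(abs(W[...,0]-.548)<.04)&(abs(W[...,1]+.148)<.04)&(d>0)&(W[...,2]>.13)
    q=W[m]; print(c,m.sum(),q.mean(0).round(4),cv2.minAreaRect((q[:,:2]*1000).astype(np.float32)))
go(.5485,-.149,.24,128.5)
E
```

```text
top 109 [ 0.5485 -0.1491  0.1354] ((548.670654296875, -149.4654998779297), (23.01032257080078, 34.09199523925781), 41.54845428466797)
side 98 [ 0.5468 -0.1475  0.1354] ((547.1849975585938, -149.0609130859375), (24.16057014465332, 33.89021682739258), 38.760677337646484)
pos [0.141  0.4797 0.3039] ang 73.63 tilt [ 0.     -0.0001] shift [-568.2 -488.3   63.9] turn -54.9 t 1.55
```

>>> step_arm([
  [[-568, -489, 64], -55.2],
  [[-568, -489, 64], -55.2],
  [[-568, -489, 64], -55.2],
  [[-568, -489, 64], -55.2],
  [[-568, -489, 64], -55.2],
  [[-568, -489, 64], -55.2],
  [[-568, -489, 64], -55.2],
  [[-568, -489, 64], -55.2],
  [[-568, -489, 64], -55.2],
  [[-568, -489, 64], -55.2],
  [[-568, -489, 64], -55.2],
  [[-568, -489, 64], -55.2],
], claw=-1)

```text
clock: 3.05
eef_pos: [0.5213, -0.108, 0.2443]
tool_rot: [-0.332, 0.943, -0.0, 0.0]
ft_force: [1.8, 0.6, 0.3]
grip_width: 0.0854
grasp_force: 0.0
```

Run:
```python
from h import *
go(.548,-.149,.156,129); print(bot.get_obs()['joint_pos'])
```

```text
pos [ 0.5213 -0.108   0.2443] ang 128.8 tilt [0.0008 0.0002] shift [  4.9 -48.6  88.4] turn -0.2 t 3.05
[-2.04535081e-01  3.36161643e-01 -2.20823435e-02  1.21176388e+00
  3.75091738e-04 -8.81722609e-01]
```

>>> step_arm([
  [[5, -48, 0], 0],
  [[5, -48, 0], 0],
  [[5, -48, 0], 0],
  [[5, -48, 0], 0],
])

```text
clock: 3.55
eef_pos: [0.5459, -0.1453, 0.2446]
tool_rot: [-0.333, 0.943, 0.0, -0.0]
ft_force: [0.1, -0.2, -0.1]
grip_width: 0.0855
grasp_force: 0.0
```

Run:
```python
from h import *
go(.548,-.149,.156,129)
```

```text
pos [ 0.5459 -0.1453  0.2446] ang 128.92 tilt [-0.0004  0.0003] shift [ 0.7 -4.2 88.5] turn -0.1 t 3.55
```

>>> step_arm([
  [[1, -4, 30], 0],
  [[1, -4, 70], 0],
  [[1, -4, 89], 0],
  [[1, -4, 89], 0],
  [[1, -4, 89], 0],
])

```text
clock: 4.18
eef_pos: [0.5487, -0.1497, 0.1567]
tool_rot: [-0.333, 0.943, -0.001, 0.001]
ft_force: [0.5, 0.4, 0.7]
grip_width: 0.0855
grasp_force: 0.0
```

>>> step_arm([
  [[0, 0, 0], 0],
  [[0, 0, 0], 0],
  [[0, 0, 0], 0],
  [[0, 0, 0], 0],
  [[0, 0, 0], 0],
  [[0, 0, 0], 0],
  [[0, 0, 0], 0],
  [[0, 0, 0], 0],
], claw=1)

```text
clock: 5.18
eef_pos: [0.5487, -0.1505, 0.1561]
tool_rot: [-0.332, 0.943, -0.001, 0.001]
ft_force: [0.2, 0.0, 5.4]
grip_width: 0.0335
grasp_force: 61.4
```

Run:
```python
from h import *
im,d,W=shot('side','grasp.png'); cv2.imwrite('pics/g1.png',cv2.resize(cv2.imread('pics/grasp.png')[110:260,200:400],None,fx=3,fy=3))
o=bot.get_obs(); print(o['joint_pos'],o['ft_force'],o['ft_torque']); go(.548,-.149,.256,129)
```

```text
[-2.67686170e-01  4.77023524e-01 -5.17890093e-02  1.04021832e+00
 -1.01070569e-04 -9.45170374e-01] [ 1.04265446 -0.58825237  5.53510826] [ 0.02539765  0.03582936 -0.01624059]
pos [ 0.5488 -0.1505  0.1561] ang 128.82 tilt [ 0.0017 -0.0006] shift [ -0.5   1.5 -99.9] turn -0.2 t 5.225
```

The grip is on (33.5 mm wide, as expected). Next I lift clear and carry the tamper over the +y perched potato.

>>> step_arm([
  [[0, 0, -20], 0],
  [[0, 0, -70], 0],
  [[0, 0, -130], 0],
  [[0, 0, -130], 0],
  [[0, 0, -130], 0],
])

```text
clock: 5.85
eef_pos: [0.5472, -0.15, 0.2834]
tool_rot: [-0.332, 0.943, 0.001, -0.002]
ft_force: [-0.6, -0.7, -3.4]
grip_width: 0.0331
grasp_force: 61.1
```

Run:
```python
from h import *
o=bot.get_obs(); print(o['ft_force'],o['ft_torque'],o['grip_width'])
go(.5005,.184,.286,102.5)
```

```text
[-0.60128584 -0.69579917 -3.43625839] [0.00224231 0.0801606  0.00300595] 0.03311822386136813
pos [ 0.5472 -0.15    0.2834] ang 128.83 tilt [-0.0036  0.001 ] shift [-173.   289.5   -2.1] turn 26.3 t 5.85
```

View pics/g1.png

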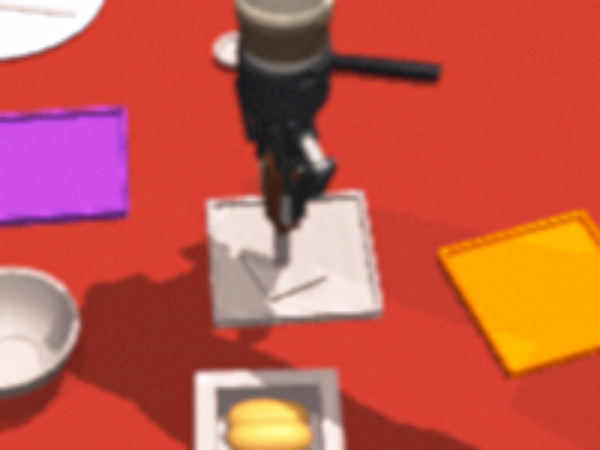

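The picture shows the fingers closed on the wooden grip, with the plate corner near (270,300) in the tray. The tamper stands upright in the grip.

>>> step_arm([
  [[-20, 33, -2], 4],
  [[-55, 92, -2], 12],
  [[-90, 150, -2], 20],
  [[-125, 209, -2], 26.3],
  [[-155, 259, -2], 26.3],
  [[-173, 289.5, -2], 26.3],
  [[-173, 289.5, -2], 26.3],
  [[-173, 289.5, -2], 26.3],
  [[-173, 289.5, -2], 26.3],
  [[-173, 289.5, -2], 26.3],
])

```text
clock: 7.1
eef_pos: [0.5016, 0.1825, 0.287]
tool_rot: [-0.108, 0.994, -0.0, -0.0]
ft_force: [0.2, -0.0, -4.1]
grip_width: 0.0332
grasp_force: 61.7
```

Run:
```python
from h import *
o=bot.get_obs(); print(o['joint_pos'],o['ft_force'],o['ft_torque'])
go(.5005,.184,.2686,102.5)
for c in('top','side'):
    im,d,W=shot(c,c+'2.png')
    for r in bot.trace('tamper',c)[:1]:
        q=W[r['pixels']&(d>0)]; print(c,r['score'],len(q),np.percentile(q,[2,50,98],axis=0).round(3).tolist())
        k=q[(q[:,2]>.125)&(q[:,2]<.155)]
        if len(k)>20: print('plate',k.mean(0).round(4),cv2.minAreaRect((k[:,:2]*1000).astype(np.float32)))
cv2.imwrite('pics/s2c.png',cv2.resize(cv2.imread('pics/side2.png')[180:360,200:400],None,fx=3,fy=3))
```

```text
[ 3.48890616e-01  3.15642051e-01  6.23537582e-02  1.31828862e+00
 -1.00766196e-04  1.32420361e-01] [ 0.24460905 -0.0415194  -4.13391377] [-0.04488669 -0.03009709  0.01878113]
pos [0.5016 0.1825 0.287 ] ang 102.4 tilt [-0.0007 -0.0004] shift [ 0.8  1.8 18.4] turn -0.1 t 7.1
top 0.47 132 [[0.471, 0.149, 0.127], [0.484, 0.169, 0.143], [0.497, 0.192, 0.348]]
plate [0.4845 0.1696 0.1428] ((485.4591369628906, 171.97293090820312), (21.84790802001953, 48.40757751464844), 11.380533218383789)
side 0.98 877 [[0.471, 0.121, 0.063], [0.498, 0.19, 0.143], [0.534, 0.217, 0.205]]
plate [0.5    0.1885 0.143 ] ((500.78265380859375, 182.03280639648438), (56.7437629699707, 67.30085754394531), 11.447110176086426)
```

View pics/s2c.png

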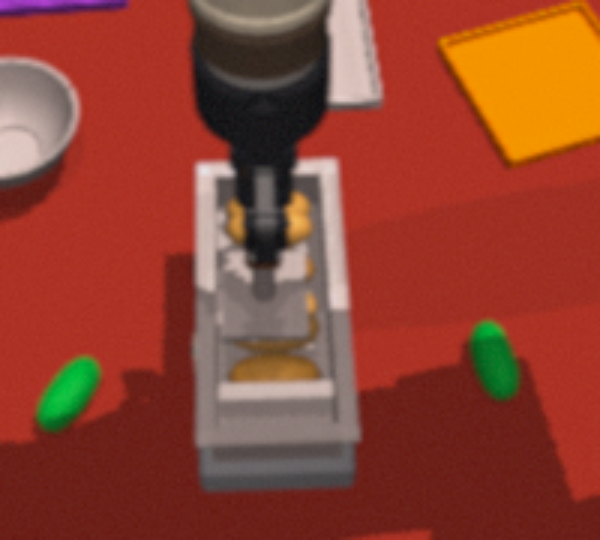

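The side picture shows the plate hovering inside the pan opening over the +y perched potato, near (265,300), parallel to the walls. Plate centre (0.501,0.182), underside 0.135. I go down to just above contact.

>>> step_arm([
  [[0, 1, 6], 0],
  [[0, 1, 12], 0],
  [[0, 1, 18], 0],
  [[0, 1, 20], 0],
  [[0, 1, 20], 0],
])

```text
clock: 7.92
eef_pos: [0.5012, 0.1847, 0.2671]
tool_rot: [-0.109, 0.994, -0.0, -0.0]
ft_force: [0.5, 0.2, -3.2]
grip_width: 0.0336
grasp_force: 61.8
```

>>> step_arm([
  [[0, 0, 0.5], 0],
  [[0, 0, 1], 0],
  [[0, 0, 1.5], 0],
  [[0, 0, 2], 0],
  [[0, 0, 2], 0],
])

```text
clock: 8.55
eef_pos: [0.5014, 0.1847, 0.2656]
tool_rot: [-0.109, 0.994, 0.0, 0.0]
ft_force: [-0.3, -1.0, -1.5]
grip_width: 0.0336
grasp_force: 61.9
```

>>> step_arm([
  [[0, 0, 0.5], 0],
  [[0, 0, 1], 0],
  [[0, 0, 1], 0],
])

```text
clock: 8.93
eef_pos: [0.5013, 0.1847, 0.2643]
tool_rot: [-0.109, 0.994, -0.0, 0.0]
ft_force: [0.5, 0.0, -2.0]
grip_width: 0.0335
grasp_force: 61.9
```

>>> step_arm([
  [[0, 0, 0.3], 0],
  [[0, 0, 0.6], 0],
  [[0, 0, 0.6], 0],
])

```text
clock: 9.3
eef_pos: [0.5012, 0.1847, 0.2636]
tool_rot: [-0.109, 0.994, -0.0, -0.0]
ft_force: [0.5, 0.4, -1.4]
grip_width: 0.0338
grasp_force: 61.9
```

>>> step_arm([
  [[0, 0, 0.5], 0],
  [[0, 0, 1], 0],
  [[0, 0, 1.5], 0],
  [[0, 0, 1.5], 0],
])

```text
clock: 9.8
eef_pos: [0.5012, 0.1847, 0.2621]
tool_rot: [-0.109, 0.994, -0.0, -0.0]
ft_force: [-0.7, -0.6, -3.6]
grip_width: 0.0331
grasp_force: 61.9
```

>>> step_arm([
  [[0, 0, 0.5], 0],
  [[0, 0, 1], 0],
  [[0, 0, 1], 0],
])

```text
clock: 10.18
eef_pos: [0.5012, 0.1846, 0.2611]
tool_rot: [-0.109, 0.994, -0.0, -0.0]
ft_force: [-0.2, -0.7, -4.0]
grip_width: 0.0331
grasp_force: 61.9
```

>>> step_arm([
  [[0, 0, 0.5], 0],
  [[0, 0, 1], 0],
  [[0, 0, 1.5], 0],
  [[0, 0, 1.5], 0],
])

```text
clock: 10.68
eef_pos: [0.5012, 0.1847, 0.2596]
tool_rot: [-0.109, 0.994, -0.0, -0.0]
ft_force: [0.8, -0.3, -3.5]
grip_width: 0.0334
grasp_force: 61.9
```

```bash
cat >> h.py <<'E'
E2=np.array([-.216,.976]);E1=np.array([.976,.216]);C=np.array([.5065,.157])
def scene(f=None):
    o=bot.get_obs(); print('t',o['clock'],'z',o['eef_pos'].round(4) if hasattr(o['eef_pos'],'round') else o['eef_pos'],np.round(o['ft_force'],1),np.round(o['ft_torque'],3))
    for c in('side','top'):
        im,d,W=shot(c,f and c+f)
        for n in('potato1','divider_top','tamper'):
            for r in bot.trace(n,c)[:10]:
                q=W[r['pixels']&(d>0)]
                if len(q)<15: continue
                l=(q[:,:2]-C)@E2
                if abs(np.median(l))<.13 and abs(np.median((q[:,:2]-C)@E1))<.06 and len(q)<900: print(c,n,round(r['score'],2),len(q),'ly %.1f (%.1f..%.1f)'%tuple(1e3*np.percentile(l,[50,3,97])),'h %.1f, %.1f'%tuple(1e3*(np.percentile(q[:,2],[50,95])-.062)))
E
python3 - <<'E'
from h import *
scene('3.png')
cv2.imwrite('pics/s3c.png',cv2.resize(cv2.imread('pics/side3.png')[180:360,200:400],None,fx=3,fy=3))
E
```

```text
t 10.675 z [0.5012 0.1847 0.2596] [ 0.8 -0.3 -3.5] [ 0.005  0.037 -0.083]
side potato1 0.65 148 ly 57.6 (52.1..63.1) h 28.8, 32.5
side potato1 0.59 119 ly -35.2 (-48.0..-27.9) h 25.2, 29.7
side divider_top 0.63 332 ly 72.5 (69.4..80.4) h 35.5, 38.7
side tamper 0.56 812 ly 35.5 (-2.2..59.7) h 53.4, 87.6
top potato1 0.64 194 ly -64.2 (-76.4..-51.0) h 46.7, 52.0
top potato1 0.62 170 ly -88.4 (-99.5..-77.6) h 28.2, 33.5
top potato1 0.44 179 ly -36.9 (-47.2..-21.7) h 28.2, 33.2
top divider_top 0.19 110 ly 15.1 (-3.8..38.0) h 53.3, 56.4
top tamper 0.64 145 ly 14.3 (-3.7..40.2) h 53.1, 56.4
```

View pics/s3c.png

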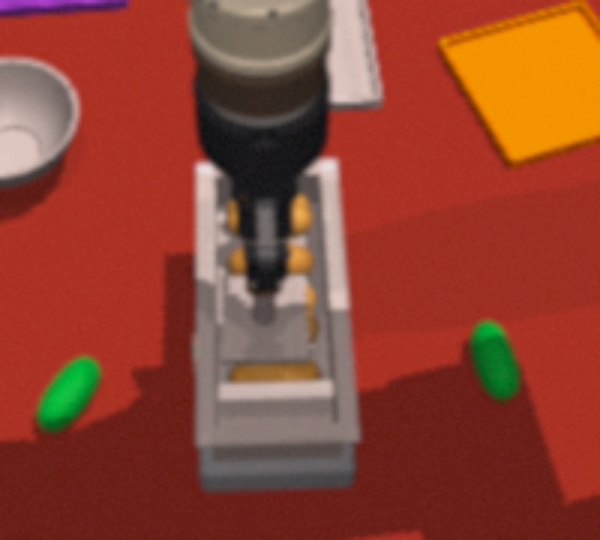

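The picture shows the plate among the potatoes with the divider unmoved near (275,390). Measured from it, the plate underside is about 45 mm above the floor, so the potato is going down under little force. I continue.

>>> step_arm([
  [[0, 0, 0.5], 0],
  [[0, 0, 1], 0],
  [[0, 0, 1.5], 0],
  [[0, 0, 2], 0],
])

```text
clock: 11.58
eef_pos: [0.5013, 0.1847, 0.2577]
tool_rot: [-0.109, 0.994, 0.0, -0.0]
ft_force: [1.1, 0.4, -2.5]
grip_width: 0.0333
grasp_force: 61.9
```

>>> step_arm([
  [[0, 0, 0.5], 0],
  [[0, 0, 1], 0],
  [[0, 0, 1.5], 0],
])

```text
clock: 11.95
eef_pos: [0.5013, 0.1847, 0.2562]
tool_rot: [-0.109, 0.994, 0.0, -0.0]
ft_force: [-0.2, 0.2, -2.8]
grip_width: 0.0335
grasp_force: 61.9
```

>>> step_arm([
  [[0, 0, 0.5], 0],
  [[0, 0, 1], 0],
  [[0, 0, 1.5], 0],
])

```text
clock: 12.32
eef_pos: [0.5012, 0.1847, 0.2547]
tool_rot: [-0.109, 0.994, -0.0, -0.0]
ft_force: [-0.3, 0.2, -2.4]
grip_width: 0.0333
grasp_force: 61.9
```

>>> step_arm([
  [[0, 0, 0.5], 0],
  [[0, 0, 1], 0],
  [[0, 0, 1.5], 0],
])

```text
clock: 12.7
eef_pos: [0.5013, 0.1847, 0.2532]
tool_rot: [-0.109, 0.994, 0.0, -0.0]
ft_force: [0.5, 0.2, -3.1]
grip_width: 0.0332
grasp_force: 61.9
```

```bash
python3 -c "
from h import *
scene()"
```

```text
t 12.7 z [0.5013 0.1847 0.2532] [ 0.5  0.2 -3.1] [-0.016  0.046 -0.025]
side potato1 0.68 151 ly 58.1 (34.2..68.2) h 27.5, 37.5
side divider_top 0.86 322 ly 72.5 (69.2..80.3) h 35.6, 38.7
side tamper 0.62 730 ly 34.6 (-1.7..59.7) h 47.1, 75.9
top potato1 0.73 183 ly -88.7 (-100.6..-78.1) h 28.0, 37.0
top potato1 0.68 138 ly -41.3 (-49.7..-30.1) h 28.4, 34.0
top potato1 0.68 189 ly -66.2 (-77.8..-54.0) h 49.3, 54.5
top tamper 0.67 141 ly 15.3 (-2.5..41.5) h 47.1, 51.7
```

>>> step_arm([
  [[0, 0, 0.5], 0],
  [[0, 0, 1], 0],
  [[0, 0, 1.5], 0],
  [[0, 0, 1.5], 0],
])

```text
clock: 13.6
eef_pos: [0.5012, 0.1847, 0.2517]
tool_rot: [-0.109, 0.994, -0.0, -0.0]
ft_force: [0.2, 0.3, -3.2]
grip_width: 0.0335
grasp_force: 61.9
```

>>> step_arm([
  [[0, 0, 0.5], 0],
  [[0, 0, 1], 0],
  [[0, 0, 1], 0],
])

```text
clock: 13.98
eef_pos: [0.5012, 0.1847, 0.2507]
tool_rot: [-0.109, 0.994, -0.0, -0.0]
ft_force: [0.5, 0.0, -4.1]
grip_width: 0.0334
grasp_force: 61.9
```

>>> step_arm([
  [[0, 0, 0.4], 0],
  [[0, 0, 0.8], 0],
  [[0, 0, 0.8], 0],
])

```text
clock: 14.35
eef_pos: [0.5013, 0.1847, 0.2499]
tool_rot: [-0.109, 0.994, -0.0, -0.0]
ft_force: [0.4, -0.7, -2.9]
grip_width: 0.0329
grasp_force: 61.9
```

>>> step_arm([
  [[0, 0, 0.4], 0],
  [[0, 0, 0.8], 0],
  [[0, 0, 0.8], 0],
])

```text
clock: 14.72
eef_pos: [0.5012, 0.1846, 0.2491]
tool_rot: [-0.109, 0.994, -0.0, -0.0]
ft_force: [-0.6, -0.2, -2.9]
grip_width: 0.0333
grasp_force: 61.9
```

>>> step_arm([
  [[0, 0, 0.4], 0],
  [[0, 0, 0.7], 0],
  [[0, 0, 0.7], 0],
])

```text
clock: 15.1
eef_pos: [0.5013, 0.1847, 0.2484]
tool_rot: [-0.109, 0.994, -0.0, -0.0]
ft_force: [-0.3, 0.3, -3.7]
grip_width: 0.0329
grasp_force: 61.9
```

>>> step_arm([
  [[0, 0, 0.3], 0],
  [[0, 0, 0.6], 0],
  [[0, 0, 0.6], 0],
])

```text
clock: 15.48
eef_pos: [0.5013, 0.1847, 0.248]
tool_rot: [-0.109, 0.994, 0.0, 0.0]
ft_force: [0.0, 0.5, -2.3]
grip_width: 0.0335
grasp_force: 61.9
```

```bash
python3 -c "
from h import *
scene()"
```

```text
t 15.475 z [0.5013 0.1847 0.248 ] [ 0.   0.5 -2.3] [ 0.006  0.142 -0.049]
side potato1 0.49 105 ly -38.6 (-49.2..-31.7) h 25.2, 30.6
side potato1 0.42 63 ly -60.1 (-72.9..-53.6) h 45.1, 49.7
side divider_top 0.63 358 ly 72.1 (69.2..80.4) h 35.5, 38.8
side tamper 0.73 741 ly 35.2 (-0.7..60.0) h 41.8, 70.7
top potato1 0.63 97 ly -18.0 (-25.2..-7.2) h 27.8, 32.4
top potato1 0.54 205 ly -65.9 (-78.3..-52.6) h 49.3, 54.4
top potato1 0.47 159 ly -40.9 (-50.9..-29.6) h 27.7, 33.9
top tamper 0.43 122 ly 14.4 (-3.4..36.7) h 41.9, 45.3
```

>>> step_arm([
  [[0, 0, 0.3], 0],
  [[0, 0, 0.5], 0],
  [[0, 0, 0.5], 0],
])

```text
clock: 16.25
eef_pos: [0.5014, 0.1847, 0.2478]
tool_rot: [-0.109, 0.994, 0.0, 0.0]
ft_force: [-0.7, 0.0, 1.6]
grip_width: 0.0336
grasp_force: 62.2
```

>>> step_arm([
  [[0, 0, 0.3], 0],
  [[0, 0, 0.5], 0],
  [[0, 0, 0.5], 0],
])

```text
clock: 16.62
eef_pos: [0.5014, 0.1847, 0.2474]
tool_rot: [-0.109, 0.994, 0.0, 0.0]
ft_force: [-1.5, -0.4, 4.9]
grip_width: 0.0334
grasp_force: 62.7
```

Potato A is bedded (about 8 N), and the effective stiffness is about 6.5 N/mm. Next I lift and go over the other perched potato.

>>> step_arm([
  [[0, 0, -6], 0],
  [[0, 0, -18], 0],
  [[0, 0, -32], 0],
  [[0, 0, -33], 0],
  [[0, 0, -33], 0],
])

```text
clock: 17.25
eef_pos: [0.5013, 0.1847, 0.28]
tool_rot: [-0.109, 0.994, 0.0, 0.0]
ft_force: [0.1, 0.5, -3.5]
grip_width: 0.0331
grasp_force: 61.9
```

```bash
python3 -c "
from h import *
scene(); go(.5201,.0955,.28,102.5)"
```

```text
t 17.25 z [0.5013 0.1847 0.28  ] [ 0.1  0.5 -3.5] [-0.013 -0.041  0.026]
side potato1 0.61 215 ly 53.9 (43.2..61.7) h 29.2, 32.7
side potato1 0.46 79 ly -43.5 (-55.9..71.8) h 26.7, 198.9
side divider_top 0.86 357 ly 72.3 (69.2..80.1) h 35.4, 38.5
side tamper 0.88 817 ly 35.4 (-2.9..59.8) h 73.9, 127.1
top potato1 0.66 220 ly -89.0 (-103.6..-76.7) h 28.2, 41.6
top potato1 0.47 139 ly -41.1 (-49.5..-30.3) h 28.3, 32.7
top potato1 0.46 185 ly -15.1 (-26.3..-0.8) h 27.5, 32.6
top potato1 0.46 210 ly -66.8 (-78.5..-53.3) h 49.1, 54.0
top tamper 0.67 147 ly 16.1 (-3.1..44.0) h 73.3, 76.4
pos [0.5012 0.1847 0.2796] ang 102.53 tilt [-0.0004 -0.0002] shift [  0.9 -91.1  -0.4] turn 0.0 t 17.65
```

>>> step_arm([
  [[1, -25, 0], 0],
  [[1, -55, 0], 0],
  [[1, -80, 0], 0],
  [[1, -91, 0], 0],
  [[1, -91, 0], 0],
  [[1, -91, 0], 0],
  [[1, -91, 0], 0],
])

```text
clock: 18.52
eef_pos: [0.5199, 0.0965, 0.2798]
tool_rot: [-0.11, 0.994, 0.0, -0.0]
ft_force: [-0.0, 0.7, -2.8]
grip_width: 0.0335
grasp_force: 61.8
```

Run:
```python
from h import *
scene('4.png'); go(.5201,.0955,.267,102.5)
cv2.imwrite('pics/s4c.png',cv2.resize(cv2.imread('pics/side4.png')[180:360,200:400],None,fx=3,fy=3))
```

```text
t 18.525 z [0.5199 0.0965 0.2798] [-0.   0.7 -2.8] [-0.031 -0.025  0.025]
side potato1 0.8 333 ly -7.1 (-22.8..5.6) h 26.9, 31.5
side potato1 0.71 250 ly 54.8 (43.1..62.7) h 28.7, 32.0
side potato1 0.68 303 ly -38.6 (-53.9..-30.3) h 26.9, 32.2
side potato1 0.57 417 ly 26.3 (9.1..42.9) h 28.2, 34.0
side divider_top 0.67 374 ly 72.1 (68.8..80.4) h 35.2, 38.6
side tamper 0.58 722 ly -54.6 (-91.8..-29.9) h 74.1, 130.6
top potato1 0.39 32 ly -94.2 (-99.2..-82.0) h 27.0, 31.1
top tamper 0.57 78 ly -86.9 (-100.0..-75.1) h 74.2, 290.2
top tamper 0.53 244 ly -97.4 (-113.6..-66.4) h 39.0, 43.5
pos [0.52   0.0958 0.2798] ang 102.54 tilt [-0.  0.] shift [-0.  -0.3 12.8] turn 0.0 t 18.925
```

View pics/s4c.png

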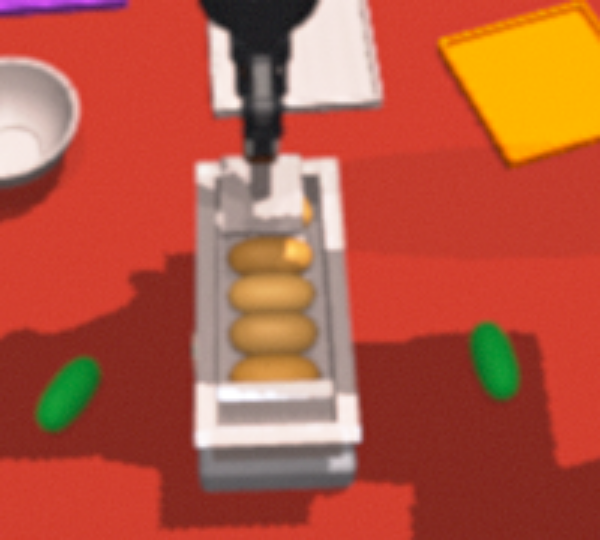

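The picture shows four potatoes level, at (270,255) to (275,370), with the divider at (275,390) and the plate over the last perched one. I press it now.

>>> step_arm([
  [[0, 0, 5], 0],
  [[0, 0, 9], 0],
  [[0, 0, 11], 0],
  [[0, 0, 12], 0],
  [[0, 0, 12], 0],
])

```text
clock: 19.55
eef_pos: [0.52, 0.0956, 0.2678]
tool_rot: [-0.109, 0.994, 0.0, -0.0]
ft_force: [-0.1, -0.7, -3.7]
grip_width: 0.0336
grasp_force: 61.8
```

>>> step_arm([
  [[0, 0, 0.5], 0],
  [[0, 0, 1], 0],
  [[0, 0, 1], 0],
])

```text
clock: 19.92
eef_pos: [0.5202, 0.0957, 0.2673]
tool_rot: [-0.109, 0.994, 0.0, 0.0]
ft_force: [-0.9, 0.0, 0.0]
grip_width: 0.0334
grasp_force: 62.0
```

>>> step_arm([
  [[0, 0, 0.5], 0],
  [[0, 0, 1], 0],
  [[0, 0, 1], 0],
])

```text
clock: 20.3
eef_pos: [0.5203, 0.0957, 0.2668]
tool_rot: [-0.109, 0.994, 0.0, 0.001]
ft_force: [-0.4, -0.8, 4.3]
grip_width: 0.0335
grasp_force: 62.5
```

>>> step_arm([
  [[0, 0, 0.4], 0],
  [[0, 0, 0.7], 0],
  [[0, 0, 0.7], 0],
])

```text
clock: 20.68
eef_pos: [0.5204, 0.0957, 0.2666]
tool_rot: [-0.109, 0.994, 0.0, 0.001]
ft_force: [-1.2, -0.6, 7.9]
grip_width: 0.0334
grasp_force: 62.8
```

>>> step_arm([
  [[0, 0, 0.2], 0],
  [[0, 0, 0.4], 0],
  [[0, 0, 0.4], 0],
])

```text
clock: 21.05
eef_pos: [0.5205, 0.0958, 0.2664]
tool_rot: [-0.109, 0.994, 0.0, 0.001]
ft_force: [-2.4, -0.2, 7.6]
grip_width: 0.0333
grasp_force: 63.0
```

>>> step_arm([
  [[0, 0, 0.2], 0],
  [[0, 0, 0.4], 0],
  [[0, 0, 0.4], 0],
])

```text
clock: 21.42
eef_pos: [0.5206, 0.0959, 0.2662]
tool_rot: [-0.109, 0.994, 0.0, 0.002]
ft_force: [-2.0, -0.3, 9.3]
grip_width: 0.0334
grasp_force: 63.1
```

```bash
python3 -c "
from h import *
scene()"
```

```text
t 21.425 z [0.5206 0.0959 0.2662] [-2.  -0.3  9.3] [0.058 0.652 0.057]
side potato1 0.8 222 ly -36.9 (-45.7..-30.2) h 25.8, 31.1
side potato1 0.72 357 ly -6.8 (-24.5..3.5) h 25.8, 31.4
side potato1 0.66 255 ly 55.2 (42.0..63.1) h 28.0, 31.4
side potato1 0.63 400 ly 26.8 (10.8..36.9) h 27.6, 33.3
side divider_top 0.69 357 ly 72.9 (69.7..80.7) h 34.4, 38.0
side tamper 0.97 715 ly -55.2 (-92.6..-30.7) h 60.4, 101.5
top divider_top 0.23 280 ly -97.2 (-113.9..-65.4) h 38.1, 42.2
top tamper 0.64 55 ly -86.6 (-94.7..-78.0) h 60.3, 63.2
```

>>> step_arm([
  [[0, 0, 0.2], 0],
  [[0, 0, 0.4], 0],
  [[0, 0, 0.4], 0],
  [[0, 0, 0.4], 0],
])

```text
clock: 22.32
eef_pos: [0.5207, 0.096, 0.2659]
tool_rot: [-0.109, 0.994, 0.0, 0.002]
ft_force: [-1.4, 0.6, 9.1]
grip_width: 0.0337
grasp_force: 63.2
```

>>> step_arm([
  [[0, 0, 0.2], 0],
  [[0, 0, 0.3], 0],
  [[0, 0, 0.3], 0],
  [[0, 0, 0.3], 0],
])

```text
clock: 22.82
eef_pos: [0.5208, 0.0961, 0.2657]
tool_rot: [-0.109, 0.994, 0.001, 0.002]
ft_force: [-1.9, 0.7, 8.9]
grip_width: 0.0336
grasp_force: 63.2
```

>>> step_arm([
  [[0, 0, 0.3], 0],
  [[0, 0, 0.6], 0],
  [[0, 0, 0.6], 0],
])

```text
clock: 23.2
eef_pos: [0.5209, 0.0962, 0.2652]
tool_rot: [-0.109, 0.994, 0.001, 0.002]
ft_force: [-2.2, 2.1, 9.8]
grip_width: 0.0336
grasp_force: 63.3
```

>>> step_arm([
  [[0, 0, 0.3], 0],
  [[0, 0, 0.6], 0],
  [[0, 0, 0.6], 0],
])

```text
clock: 23.58
eef_pos: [0.5211, 0.0962, 0.2645]
tool_rot: [-0.109, 0.994, 0.001, 0.002]
ft_force: [-1.3, 0.8, 8.4]
grip_width: 0.0333
grasp_force: 63.2
```

>>> step_arm([
  [[0, 0, 0.3], 0],
  [[0, 0, 0.6], 0],
  [[0, 0, 0.6], 0],
])

```text
clock: 23.95
eef_pos: [0.5211, 0.0962, 0.2635]
tool_rot: [-0.109, 0.994, 0.001, 0.002]
ft_force: [-0.4, 1.0, 5.4]
grip_width: 0.0332
grasp_force: 63.0
```

Sliding; the force is falling. I continue.

>>> step_arm([
  [[0, 0, 0.5], 0],
  [[0, 0, 1], 0],
  [[0, 0, 1], 0],
])

```text
clock: 24.32
eef_pos: [0.5208, 0.096, 0.2617]
tool_rot: [-0.109, 0.994, 0.0, 0.001]
ft_force: [1.3, 1.4, 3.3]
grip_width: 0.0332
grasp_force: 62.7
```

>>> step_arm([
  [[0, 0, 0.5], 0],
  [[0, 0, 1], 0],
  [[0, 0, 1], 0],
])

```text
clock: 24.7
eef_pos: [0.5198, 0.0956, 0.2593]
tool_rot: [-0.109, 0.994, -0.0, -0.0]
ft_force: [0.4, 0.6, 0.7]
grip_width: 0.0334
grasp_force: 62.5
```

>>> step_arm([
  [[0, 0, 0.5], 0],
  [[0, 0, 1], 0],
  [[0, 0, 1], 0],
])

```text
clock: 25.08
eef_pos: [0.5198, 0.0955, 0.2586]
tool_rot: [-0.109, 0.994, -0.0, -0.0]
ft_force: [0.8, 1.3, 0.1]
grip_width: 0.0337
grasp_force: 62.5
```

>>> step_arm([
  [[0, 0, 0.5], 0],
  [[0, 0, 1], 0],
  [[0, 0, 1.5], 0],
  [[0, 0, 1.5], 0],
])

```text
clock: 25.58
eef_pos: [0.5199, 0.0956, 0.2571]
tool_rot: [-0.109, 0.994, -0.0, -0.0]
ft_force: [-0.4, 0.3, -0.2]
grip_width: 0.0333
grasp_force: 62.4
```

>>> step_arm([
  [[0, 0, 0.5], 0],
  [[0, 0, 1], 0],
  [[0, 0, 1.5], 0],
  [[0, 0, 1.5], 0],
])

```text
clock: 26.08
eef_pos: [0.52, 0.0956, 0.2557]
tool_rot: [-0.109, 0.994, -0.0, -0.0]
ft_force: [0.1, -0.4, -0.7]
grip_width: 0.0332
grasp_force: 62.3
```

```bash
python3 -c "
from h import *
scene()"
```

```text
t 26.075 z [0.52   0.0956 0.2557] [ 0.1 -0.4 -0.7] [ 0.155 -0.02  -0.032]
side potato1 0.79 352 ly 41.9 (27.6..50.8) h 28.9, 33.5
side potato1 0.68 315 ly -23.6 (-37.8..-15.0) h 26.9, 31.9
side potato1 0.68 338 ly 8.0 (-7.3..17.2) h 27.1, 32.3
side potato1 0.61 275 ly 70.2 (56.1..79.0) h 28.6, 32.6
side divider_top 0.52 299 ly 88.7 (83.8..101.8) h 36.0, 39.3
side divider_top 0.44 346 ly 7.6 (-8.2..16.7) h 26.8, 32.2
side tamper 0.85 699 ly -55.8 (-92.3..-30.8) h 49.8, 89.9
top potato1 0.35 34 ly -95.8 (-102.6..-84.8) h 25.1, 48.1
```

>>> step_arm([
  [[0, 0, 0.5], 0],
  [[0, 0, 1], 0],
  [[0, 0, 1.5], 0],
  [[0, 0, 2], 0],
  [[0, 0, 2], 0],
])

```text
clock: 27.1
eef_pos: [0.52, 0.0956, 0.2537]
tool_rot: [-0.109, 0.994, -0.0, -0.0]
ft_force: [0.4, 0.1, -1.5]
grip_width: 0.0333
grasp_force: 62.3
```

>>> step_arm([
  [[0, 0, 0.5], 0],
  [[0, 0, 1], 0],
  [[0, 0, 1.5], 0],
  [[0, 0, 1.5], 0],
])

```text
clock: 27.6
eef_pos: [0.52, 0.0956, 0.2522]
tool_rot: [-0.109, 0.994, -0.0, -0.0]
ft_force: [-0.4, 0.4, -1.6]
grip_width: 0.0333
grasp_force: 62.2
```

>>> step_arm([
  [[0, 0, 0.5], 0],
  [[0, 0, 1], 0],
  [[0, 0, 1.5], 0],
  [[0, 0, 1.5], 0],
])

```text
clock: 28.1
eef_pos: [0.52, 0.0956, 0.2507]
tool_rot: [-0.109, 0.994, -0.0, -0.0]
ft_force: [-0.1, 0.3, -1.4]
grip_width: 0.0336
grasp_force: 62.1
```

>>> step_arm([
  [[0, 0, 0.5], 0],
  [[0, 0, 1], 0],
  [[0, 0, 1], 0],
])

```text
clock: 28.48
eef_pos: [0.52, 0.0956, 0.2497]
tool_rot: [-0.109, 0.994, -0.0, -0.0]
ft_force: [-0.7, 0.6, -2.7]
grip_width: 0.0332
grasp_force: 62.1
```

>>> step_arm([
  [[0, 0, 0.5], 0],
  [[0, 0, 1], 0],
  [[0, 0, 1], 0],
])

```text
clock: 28.85
eef_pos: [0.52, 0.0956, 0.2487]
tool_rot: [-0.109, 0.994, -0.0, -0.0]
ft_force: [0.2, -0.6, -1.6]
grip_width: 0.0332
grasp_force: 62.1
```

>>> step_arm([
  [[0, 0, 0.4], 0],
  [[0, 0, 0.8], 0],
  [[0, 0, 0.8], 0],
])

```text
clock: 29.22
eef_pos: [0.52, 0.0956, 0.248]
tool_rot: [-0.109, 0.994, -0.0, -0.0]
ft_force: [0.3, 0.5, -2.8]
grip_width: 0.0331
grasp_force: 62.1
```

>>> step_arm([
  [[0, 0, 0.4], 0],
  [[0, 0, 0.8], 0],
  [[0, 0, 0.8], 0],
])

```text
clock: 29.6
eef_pos: [0.52, 0.0956, 0.2472]
tool_rot: [-0.109, 0.994, -0.0, -0.0]
ft_force: [0.1, -0.3, -3.1]
grip_width: 0.0334
grasp_force: 62.0
```

>>> step_arm([
  [[0, 0, 0.3], 0],
  [[0, 0, 0.6], 0],
  [[0, 0, 0.6], 0],
])

```text
clock: 29.98
eef_pos: [0.52, 0.0956, 0.2466]
tool_rot: [-0.109, 0.994, -0.0, -0.0]
ft_force: [0.2, -0.2, -2.4]
grip_width: 0.0333
grasp_force: 62.0
```

```bash
python3 -c "
from h import *
scene()"
```

```text
t 29.975 z [0.52   0.0956 0.2466] [ 0.2 -0.2 -2.4] [ 0.009 -0.041 -0.054]
side potato1 0.89 332 ly 44.7 (30.8..54.1) h 29.2, 34.2
side potato1 0.84 306 ly -19.6 (-32.2..-11.3) h 26.9, 32.0
side potato1 0.81 343 ly 11.9 (-3.5..21.3) h 26.9, 32.1
side potato1 0.6 285 ly 73.4 (54.3..81.6) h 28.5, 32.7
side divider_top 0.67 222 ly 94.0 (86.9..102.6) h 36.9, 40.0
side tamper 0.61 667 ly -56.1 (-92.6..-31.0) h 40.6, 76.2
```

>>> step_arm([
  [[0, 0, 0.3], 0],
  [[0, 0, 0.6], 0],
  [[0, 0, 0.6], 0],
])

```text
clock: 30.75
eef_pos: [0.52, 0.0956, 0.246]
tool_rot: [-0.109, 0.994, -0.0, -0.0]
ft_force: [-0.1, 0.2, -2.5]
grip_width: 0.0339
grasp_force: 62.0
```

>>> step_arm([
  [[0, 0, 0.3], 0],
  [[0, 0, 0.6], 0],
  [[0, 0, 0.6], 0],
])

```text
clock: 31.12
eef_pos: [0.5201, 0.0957, 0.2458]
tool_rot: [-0.109, 0.994, 0.0, 0.0]
ft_force: [-1.0, 0.3, 1.0]
grip_width: 0.0332
grasp_force: 62.2
```

>>> step_arm([
  [[0, 0, 0.3], 0],
  [[0, 0, 0.6], 0],
  [[0, 0, 0.6], 0],
])

```text
clock: 31.5
eef_pos: [0.5202, 0.0957, 0.2454]
tool_rot: [-0.109, 0.994, 0.0, 0.0]
ft_force: [-1.8, -0.8, 3.8]
grip_width: 0.0333
grasp_force: 62.7
```

>>> step_arm([
  [[0, 0, 0.3], 0],
  [[0, 0, 0.6], 0],
  [[0, 0, 0.8], 0],
  [[0, 0, 0.8], 0],
])

```text
clock: 32.0
eef_pos: [0.5202, 0.0957, 0.2452]
tool_rot: [-0.109, 0.994, 0.0, 0.001]
ft_force: [-2.1, -0.3, 8.0]
grip_width: 0.0334
grasp_force: 63.2
```

```bash
python3 -c "
from h import *
for i in range(4):
    bot.camera('top'); print(np.round(bot.get_obs()['ft_force'],1),bot.get_obs()['eef_pos'])"
```

```text
[-2.  -0.4  8.2] [0.52023013 0.09572673 0.24515298]
[-2.8  0.2  8. ] [0.52021242 0.09570647 0.24514785]
[-3.  -0.4  8. ] [0.52021881 0.09571938 0.24515321]
[-2.6  0.1  8.1] [0.520227   0.09569735 0.24517579]
```

>>> step_arm([
  [[0, 0, 0.3], 0],
  [[0, 0, 0.6], 0],
  [[0, 0, 0.6], 0],
  [[0, 0, 0.6], 0],
  [[0, 0, 0.6], 0],
  [[0, 0, 0.6], 0],
  [[0, 0, 0.6], 0],
  [[0, 0, 0.6], 0],
  [[0, 0, 0.6], 0],
  [[0, 0, 0.6], 0],
  [[0, 0, 0.6], 0],
  [[0, 0, 0.6], 0],
])

```text
clock: 33.7
eef_pos: [0.5202, 0.0957, 0.245]
tool_rot: [-0.109, 0.994, 0.0, 0.001]
ft_force: [-3.3, 0.1, 10.4]
grip_width: 0.0332
grasp_force: 63.4
```

```bash
python3 -c "
from h import *
scene()"
```

```text
t 33.7 z [0.5202 0.0957 0.245 ] [-3.3  0.1 10.4] [-0.213  0.959 -0.037]
side potato1 0.8 375 ly 45.1 (29.1..54.4) h 27.9, 32.8
side potato1 0.78 339 ly -20.0 (-33.8..-10.0) h 26.1, 32.2
side potato1 0.56 273 ly 73.8 (60.7..81.7) h 28.1, 31.0
side potato1 0.53 327 ly 11.4 (-2.8..20.4) h 26.5, 31.1
side divider_top 0.47 204 ly 93.7 (87.9..99.6) h 36.0, 38.0
side tamper 0.72 671 ly -56.0 (-92.3..-31.6) h 39.0, 93.4
side tamper 0.57 295 ly -19.0 (-31.4..-10.6) h 26.1, 31.1
top tamper 0.62 53 ly -88.2 (-95.2..-79.1) h 38.9, 42.5
top tamper 0.46 253 ly -95.5 (-112.9..-66.1) h 38.0, 41.9
```

>>> step_arm([
  [[0, 0, -1], 0],
  [[0, 0, -4], 0],
  [[0, 0, -15], 0],
  [[0, 0, -40], 0],
  [[0, 0, -42], 0],
  [[0, 0, -42], 0],
])

```text
clock: 34.85
eef_pos: [0.52, 0.0956, 0.2849]
tool_rot: [-0.109, 0.994, -0.0, -0.0]
ft_force: [-0.7, 0.6, -4.0]
grip_width: 0.0333
grasp_force: 62.0
```

Run:
```python
from h import *
scene(); go(.5488,-.1505,.286,128.8)
```

```text
t 34.85 z [0.52   0.0956 0.2849] [-0.7  0.6 -4. ] [-0.003  0.088  0.016]
side potato1 0.9 268 ly -20.5 (-32.0..-12.1) h 27.4, 32.3
side potato1 0.87 393 ly 44.7 (26.6..54.5) h 28.4, 33.8
side potato1 0.78 277 ly 73.4 (55.3..81.6) h 28.3, 32.0
side potato1 0.74 342 ly 11.6 (-4.9..20.4) h 26.8, 32.3
side potato1 0.72 226 ly -49.8 (-58.7..-43.1) h 26.7, 32.3
side divider_top 0.61 258 ly 93.5 (80.6..102.3) h 36.8, 39.8
side tamper 0.76 676 ly -56.3 (-91.8..-31.3) h 79.0, 134.3
top potato1 0.62 27 ly -95.3 (-100.3..-86.0) h 24.2, 27.9
pos [0.5199 0.0956 0.2851] ang 102.53 tilt [-0.0008 -0.0002] shift [  25.1 -246.5   -0.9] turn -26.3 t 35.25
```

>>> step_arm([
  [[3, -30, 0], -4],
  [[8, -80, 0], -12],
  [[14, -135, 0], -20],
  [[19, -190, 0], -26.3],
  [[23, -230, 0], -26.3],
  [[25, -246.5, 0], -26.3],
  [[25, -246.5, 0], -26.3],
  [[25, -246.5, 0], -26.3],
  [[25, -246.5, 0], -26.3],
  [[25, -246.5, 0], -26.3],
])

```text
clock: 36.5
eef_pos: [0.5491, -0.1494, 0.2856]
tool_rot: [-0.333, 0.943, 0.0, 0.0]
ft_force: [-0.1, -0.1, -4.0]
grip_width: 0.0328
grasp_force: 61.9
```

Run:
```python
from h import *
im,d,W=shot('side','side5.png'); shot('top','top5.png'); go(.5488,-.1505,.158,128.8)
a=cv2.imread('pics/side5.png')[110:340,200:400]; b=cv2.imread('pics/top5.png')[160:290,150:370]
cv2.imwrite('pics/c5.png',np.hstack([cv2.resize(a,(400,460)),cv2.resize(b,(400,460*130*200//(230*220)//1)) if 0 else cv2.copyMakeBorder(cv2.resize(b,(396,234)),0,226,0,0,0)]))
```

```text
pos [ 0.5491 -0.1497  0.2856] ang 128.89 tilt [0.0001 0.    ] shift [  0.8  -0.4 127.6] turn 0.1 t 36.6
```

View pics/c5.png

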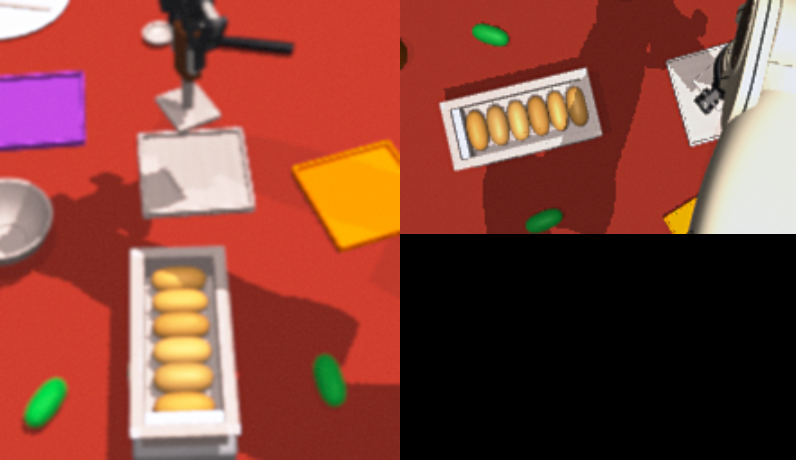

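The picture shows all six potatoes level in a row, from (180,277) to (185,405), with the divider at the end. The tamper hangs over the steel tray. I check that all six heights are level, then set it down.

```bash
python3 -c "
from h import *
scene()" | grep potato
```

```text
side potato1 0.82 322 ly 12.0 (-2.1..20.4) h 27.5, 32.0
side potato1 0.82 388 ly 45.3 (28.5..55.2) h 28.7, 33.9
side potato1 0.81 302 ly -51.1 (-72.4..-42.7) h 26.9, 32.3
side potato1 0.71 282 ly -81.8 (-96.8..-73.0) h 26.9, 31.7
side potato1 0.67 285 ly 73.4 (59.8..81.7) h 28.5, 32.6
side potato1 0.64 314 ly -20.2 (-35.2..-11.7) h 26.9, 32.3
top potato1 0.69 217 ly -56.5 (-69.3..-41.6) h 27.0, 32.0
top potato1 0.62 230 ly 71.2 (58.8..89.3) h 27.2, 32.9
top potato1 0.58 206 ly 5.1 (-7.4..20.1) h 27.6, 32.7
top potato1 0.56 197 ly -26.9 (-39.0..-12.4) h 27.5, 33.5
top potato1 0.51 209 ly -87.1 (-100.3..-71.8) h 27.5, 33.8
top potato1 0.48 224 ly 38.3 (24.8..52.6) h 29.4, 35.3
```

>>> step_arm([
  [[1, 0, 30], 0],
  [[1, 0, 70], 0],
  [[1, 0, 105], 0],
  [[1, 0, 120], 0],
  [[1, 0, 125], 0],
  [[1, 0, 127], 0],
  [[1, 0, 128], 0],
  [[1, 0, 128], 0],
])

```text
clock: 38.0
eef_pos: [0.5488, -0.1512, 0.1584]
tool_rot: [-0.332, 0.943, -0.001, 0.001]
ft_force: [0.5, -0.3, -2.9]
grip_width: 0.0333
grasp_force: 61.7
```

>>> step_arm([
  [[0, 0, 0.5], 0],
  [[0, 0, 1], 0],
  [[0, 0, 1.5], 0],
  [[0, 0, 1.5], 0],
])

```text
clock: 38.5
eef_pos: [0.5483, -0.1511, 0.1561]
tool_rot: [-0.332, 0.943, -0.0, 0.0]
ft_force: [-0.1, -0.8, -2.2]
grip_width: 0.0333
grasp_force: 62.0
```

>>> step_arm([
  [[0, 0, 0.4], 0],
  [[0, 0, 0.7], 0],
  [[0, 0, 0.7], 0],
])

```text
clock: 38.88
eef_pos: [0.5483, -0.1511, 0.156]
tool_rot: [-0.332, 0.943, -0.0, 0.0]
ft_force: [-3.5, 0.9, 5.8]
grip_width: 0.0333
grasp_force: 62.9
```

>>> step_arm([
  [[0, 0, 0], 0],
  [[0, 0, 0], 0],
  [[0, 0, 0], 0],
  [[0, 0, 0], 0],
  [[0, 0, 0], 0],
  [[0, 0, 0], 0],
  [[0, 0, 0], 0],
  [[0, 0, 0], 0],
], claw=-1)

```text
clock: 39.88
eef_pos: [0.5483, -0.1511, 0.1552]
tool_rot: [-0.332, 0.943, 0.0, -0.0]
ft_force: [0.7, 0.9, -0.6]
grip_width: 0.0852
grasp_force: 0.0
```

>>> step_arm([
  [[0, 0, -20], 0],
  [[0, 0, -60], 0],
  [[0, 0, -110], 0],
  [[0, 0, -150], 0],
  [[0, 0, -150], 0],
])

```text
clock: 40.5
eef_pos: [0.5499, -0.1515, 0.3096]
tool_rot: [-0.332, 0.943, -0.002, 0.004]
ft_force: [0.4, -0.4, 0.0]
grip_width: 0.0857
grasp_force: 0.0
```

>>> step_arm([
  [[-150, 0, 0], 0],
  [[-150, 0, 0], 0],
  [[-150, 0, 0], 0],
  [[-150, 0, 0], 0],
  [[-150, 0, 0], 0],
])

```text
clock: 41.12
eef_pos: [0.6644, -0.0575, 0.3042]
tool_rot: [-0.332, 0.943, 0.0, -0.001]
ft_force: [-0.7, -0.6, -0.3]
grip_width: 0.0856
grasp_force: 0.0
```

Run:
```python
from h import *
o=bot.get_obs(); print(o['clock'],o['eef_pos'])
for c in('side','top'):
    im,d,W=shot(c,c+'6.png')
    m=(abs(W[...,0]-.548)<.06)&(abs(W[...,1]+.15)<.06)&(d>0)
    for lo,hi in((.128,.15),(.0095,.016)):
        q=W[m&(W[...,2]>lo)&(W[...,2]<hi)]
        if len(q)>5: print(c,lo,len(q),q.mean(0).round(4),cv2.minAreaRect((q[:,:2]*1000).astype(np.float32)))
cv2.imwrite('pics/c6.png',cv2.resize(cv2.imread('pics/side6.png')[110:340,180:400],None,fx=2.5,fy=2.5))
scene()
```

```text
41.125 [ 0.66435615 -0.05750499  0.30419499]
side 0.128 106 [ 0.547  -0.1474  0.1348] ((547.868408203125, -150.79368591308594), (23.412303924560547, 35.835227966308594), 39.5715217590332)
side 0.0095 353 [ 0.5465 -0.1411  0.0121] ((547.5364990234375, -145.615234375), (109.16185760498047, 120.05308532714844), 89.33686065673828)
t 41.225 z [ 0.6643 -0.0581  0.3052] [-0.2  0.4  0.4] [ 0.009 -0.048 -0.006]
side potato1 0.83 425 ly 44.2 (20.4..55.0) h 27.9, 33.5
side potato1 0.76 246 ly -51.2 (-63.6..-43.6) h 27.8, 32.0
side potato1 0.68 343 ly 12.0 (-3.8..20.7) h 27.1, 31.8
side potato1 0.65 320 ly -81.9 (-100.5..-64.3) h 26.4, 32.0
side potato1 0.61 324 ly -19.9 (-36.4..-10.4) h 27.2, 31.7
side potato1 0.54 302 ly 73.6 (54.2..88.0) h 28.4, 33.5
top potato1 0.64 190 ly -86.4 (-99.0..-72.6) h 27.9, 32.2
top potato1 0.55 222 ly 70.5 (58.1..85.3) h 26.7, 32.6
top potato1 0.49 219 ly -26.0 (-38.6..-9.1) h 27.0, 33.2
top potato1 0.49 210 ly 5.7 (-6.5..20.0) h 27.2, 32.6
top divider_top 0.67 184 ly 92.2 (88.8..100.8) h 35.5, 39.6
```

View pics/c6.png

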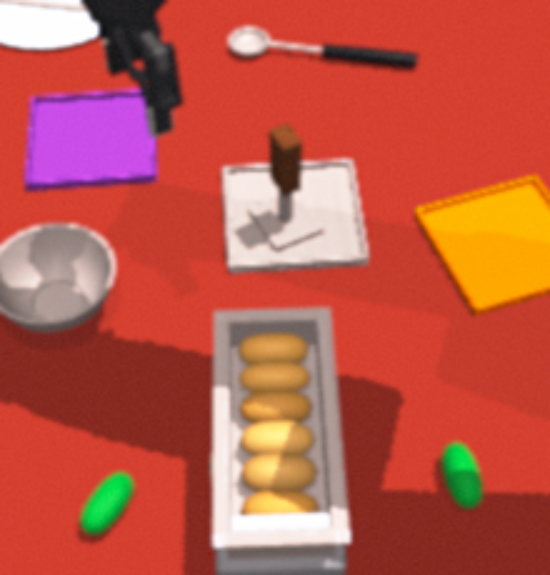

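The picture shows the tamper upright in the steel tray at (285,200). All six potatoes are level, and the bowl and spoon are where they were. Handing in.

```bash
python3 -c "
from h import *
print(bot.job_done())"
```

```text
the job is handed in; nothing more can be done
None
```

I handed the job in at about 41 s: by the cameras all six potatoes lie level, they were bedded with a push of about 14 N for over a second, and the tamper stands upright in its steel tray; no verdict came back.

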